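# Sort the sealed fixings tins into full and empty by weight

### The arm

A 6-joint arm with a two-finger parallel gripper is mounted at the origin on the work surface. World frame = base frame: x ahead of the robot, y to its left, z up, the work surface at z = 0. Lengths are in m, angles in rad, forces in N, time in s.
With the tool pointing down it reaches from about 0.325 to 0.875 m from the base axis. Payload 4.4 kg.
Tool frame: the origin (TCP) lies between the finger pads; the fingertips stand 25 mm ahead of it and the grasp point (between the pads) lies 6 mm ahead of it (ctrl.tip_extent is the distance from the TCP to the fingertips, in m); z points along the fingers, y is the line along which they close (so a half turn about z gives the same grasp; the last joint's range is limited). The gripper opens to 85 mm and grips with 20 to 120 N. Pads are 22 mm wide; open, the fingers measure 114 mm over their backs; the gripper's body (76 mm by 85 mm) begins 54 mm behind the grasp point. The pads swing forward as they close: fully open they stand 13 mm farther back than shut.
Start: joints at [1.171, 0.207, 1.542, -0, 1.393, -0.15], TCP at [0.142, 0.557, 0.256] pointing down, gripper open.
Joint ranges: [-2.73, 2.73], [-0.86, 2.22], [0.23, 2.46], [-1.11, 4.25], [0.08, 2.63], [-2.82, 2.82]. Speed limits (rad/s): [2.79, 2.79, 3.14, 3.14, 3.14, 3.14].

### API

Orientations are given as [roll, pitch, yaw] about the fixed x, y, z axes, in that order (R = Rz(yaw) Ry(pitch) Rx(roll)).
In Python, from cell import ctrl, snapshot, camera_params, job_done gives the robot as it stands.
- The arm moves only by the tool carry_out, never from a script. Its argument "plan" is a list of rows, each a list of 3 entries, a list of its own where there are three numbers: the shift along the tool's x, y, z in cm, then the turn about the tool's z in degrees, then the closure, from -1 (fully open) to 1 (shut), so that 0 is half open. In form: [[[dx, dy, dz], turn, gripper], ...]. A call has 1 to 20 rows; each row shifts and turns the commanded pose from where the row before left it, along the tool's axes as they then stand; what a row does not reach is not made up. A row lasts 1/12 s, in which the tool goes at most 41.7 mm and 7.16 degrees, less where a joint would pass 70% of its speed; a pose out of reach is approached as far as the arm can. A call with a gripper value outside its range is refused whole. The fingers move at their own pace and stop on an object; "newtons" is the grip in N (left out, the last holds). Time passes only in rows, so rows that do not move let the fingers close. It gives the time, the measured TCP pose, the force, the opening and the grip force at its end, in the units of the state.
- ctrl.state(): the state, without advancing time (a new reading comes with each control period).
- snapshot(name): name is "scene" or "top" or "wrist"; returns the picture (420x560x3 uint8, red, green, blue); there is no depth.
- camera_params(name): a dict with "camera_matrix" (3x3 intrinsics, pixels), "camera_from_world" (4x4, takes a point from world to camera coordinates); the wrist camera has in their place "hand_eye" (4x4, takes a point from camera to tool coordinates, whose origin is the TCP and whose axes are the flange's). Camera axes: x right, y down, z forward; pixel columns grow to the right and rows downward; lengths in m; the calibration is good to about 2 mm. A picture is of the moment at which its call begins: read the wrist's pose just before it. camera_params takes no time and is no camera call.
- job_done(): hands the job in; it is judged then, once.
The state is a dict: "time": time; "q": joint angles; "joint_vel": joint speeds; "effort": joint torques, N m; "tcp_pos": TCP position; "tool_rot": TCP orientation; "contact_force": force on the tool from outside, world axes, zero at the start; "wrist_torque": the same for the moment, N m; "gripper_width": opening from 0.0 (shut) to 1.0 (fully open); "finger_force": force on a finger pad.
Only numpy, scipy, OpenCV 4.12 (cv2) and the standard library are available. Lean on these libraries where they do the work, as an engineer would, in place of code of your own. Each camera call takes 0.05 s, during which the arm holds its last target. There are 200 camera calls.

### The job

Lift each of the two square steel tins in the middle of the pallet and feel its weight: a full tin (about half a kilo or more) goes into the rectangular plywood tray, an empty one (about 100 grams) into the round black dish. Stand each tin upright and flat on the floor of its tray, not on the other tin, and let go.

Things in the scene. Friction and masses are not known exactly. Their poses are not given: they have to be found in the camera images.
- tin_a_mid (a point): Tin A: sealed square steel tin with dark lid, 62 x 62 mm, 85 mm tall (lid rim, top 14 mm, 1 mm wider), upright on the boards between the trays, turned up to 17 degrees. Point: its centre, 42.5 mm above its underside; z up, x and y square to its sides. Full (0.45 to 0.7 kg) or empty (about 0.1 kg), unseen; both may be full or both empty.
- tin_b_mid (a point): Tin B, same look: sealed square steel tin with dark lid, 62 x 62 mm, 85 mm tall (lid rim, top 14 mm, 1 mm wider), upright on the boards between the trays, turned up to 17 degrees. Point: its centre, 42.5 mm above its underside; z up, x and y square to its sides. Full (0.45 to 0.7 kg) or empty (about 0.1 kg), unseen; both may be full or both empty.
- ply_tray: tray for full tins: fixed, rectangular, shallow, plywood, 212 mm along its x, 142 mm along its y; walls 26 mm high, 6 mm thick; inside 200 x 130 mm; floor 6 mm thick. Origin: centre of its underside, on the boards; z up. On the left or the right, turned up to 17 degrees. Holds both tins side by side along its x (50 mm either side of centre).
- round_dish: tray for empty tins: fixed, round, shallow black plastic dish, 212 mm across the rim, 26 mm high, inner floor 182 mm across, 6 mm above the boards. Origin: centre of its underside, on the boards; z up. On the side opposite the plywood tray. Holds both tins side by side (45 to 50 mm either side of centre).
Things that resemble listed ones, but are neither listed nor needed, are in the scene too. Leave any red look-alike of the part that bears tin_b_mid alone.

How it is judged:
At the end, for the whole second after the job is handed in: Full tins (over 3 N on the tray) in the plywood tray, centre within 85 mm along and 50 mm across of the tray centre; empty ones in the round dish, centre within 80 mm of its centre; both flat on the tray floor, within 10 degrees of upright, at rest (((x of tin_a_mid in the frame of ply_tray between -0.085 and 0.085 m and y of tin_a_mid in the frame of ply_tray between -0.05 and 0.05 m and z of tin_a_mid in the frame of ply_tray between 0.04 and 0.057 m and contact force between tin_a and ply_tray above 3 N) or (horizontal distance between tin_a_mid and round_dish below 0.08 m and z of tin_a_mid in the frame of round_dish between 0.04 and 0.057 m and contact force between tin_a and round_dish below 3 N)) and angle between each of tin_a_mid, tin_b_mid's own z axis and vertical below 0.17 rad and linear speed of each of tin_a, tin_b below 0.02 m/s and ((x of tin_b_mid in the frame of ply_tray between -0.085 and 0.085 m and y of tin_b_mid in the frame of ply_tray between -0.05 and 0.05 m and z of tin_b_mid in the frame of ply_tray between 0.04 and 0.057 m and contact force between tin_b and ply_tray above 3 N) or (horizontal distance between tin_b_mid and round_dish below 0.08 m and z of tin_b_mid in the frame of round_dish between 0.04 and 0.057 m and contact force between tin_b and round_dish below 3 N))); the robot touches nothing.
It also fails if it takes over 58 s, if anything falls off the work surface, if the arm or the gripper's body presses on something with over 40 N, if the wrist force passes 120 N, or if a joint passes its speed limit or range.

## Working session

There is one attempt and no reset: what is moved stays moved. The work goes in short steps, Python scripts to look and compute and a tool call to move; the robot and the scene stay as the last step left them, time stands still between calls to the robot, and variables do not carry over. Pictures are saved under pics/ and viewed, at most 10 in all, crops included, and the job is handed in when it is done.

Besides the shell and the picture viewer there is one more tool, called after "Request:" as name([rows], argument=value, ...), one row to a line, values as JSON. carry_out: Moves the arm, as the interface text tells. Its arguments: {"type":"object","properties":{"plan":{"type":"array"},"newtons":{"type":"number"}},"required":["plan"]}

```bash
mkdir -p pics
python3 - <<'E'
from cell import ctrl,snapshot,camera_params
import cv2
for n in("top","scene"):
    cv2.imwrite(f"pics/{n}0.png",snapshot(n)[:,:,::-1])
    print(n,camera_params(n))
print(ctrl.state(),ctrl.tip_extent)
E
```

```text
top {'camera_matrix': array([[419.05168205,   0.        , 278.47939188],
       [  0.        , 419.05168205, 210.78395756],
       [  0.        ,   0.        ,   1.        ]]), 'camera_from_world': array([[-7.63145111e-03, -9.99970806e-01,  3.83729642e-04,
        -1.35214364e-02],
       [-9.90590405e-01,  7.50742326e-03, -1.36653901e-01,
         6.45145709e-01],
       [ 1.36647030e-01, -1.42298646e-03, -9.90618778e-01,
         7.50118980e-01],
       [ 0.00000000e+00,  0.00000000e+00,  0.00000000e+00,
         1.00000000e+00]])}
scene {'camera_matrix': array([[407.0540306 ,   0.        , 281.97941497],
       [  0.        , 407.0540306 , 207.85994329],
       [  0.        ,   0.        ,   1.        ]]), 'camera_from_world': array([[-0.83294163,  0.55332051,  0.00668254,  0.51651635],
       [ 0.4414444 ,  0.67171372, -0.59491807, -0.24564301],
       [-0.33366913, -0.49258206, -0.80375856,  1.14076619],
       [ 0.        ,  0.        ,  0.        ,  1.        ]])}
{'time': 0.1, 'q': array([ 1.17050183e+00,  2.07356163e-01,  1.54284349e+00, -2.24705248e-05,
        1.39349443e+00, -1.50528718e-01]), 'joint_vel': array([-0.00111031, -0.00023962, -0.00255929, -0.00068282, -0.00052195,
       -0.00160934]), 'effort': array([-3.84873993e-04, -3.84090543e+01, -2.92550737e+01, -3.36962412e-04,
        4.82706600e-03,  3.99414807e-05]), 'tcp_pos': array([0.14190599, 0.55654903, 0.25521431]), 'tool_rot': array([-3.13951167e+00, -2.93272784e-04,  2.89183055e+00]), 'contact_force': array([0.65810278, 0.54994812, 0.06772696]), 'wrist_torque': array([-0.00437143,  0.00527699, -0.00349456]), 'finger_force': 0.0, 'gripper_width': 1.001321928426305} 0.025
```

View pics/top0.png

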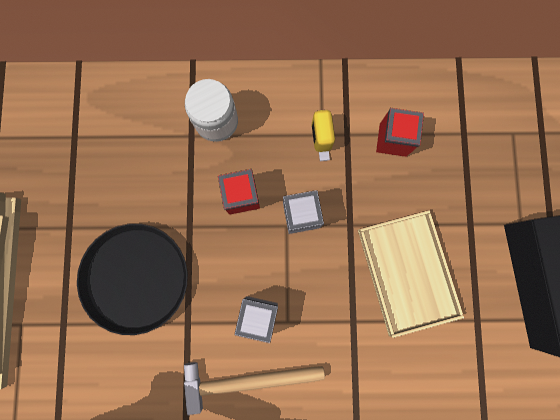

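View pics/scene0.png

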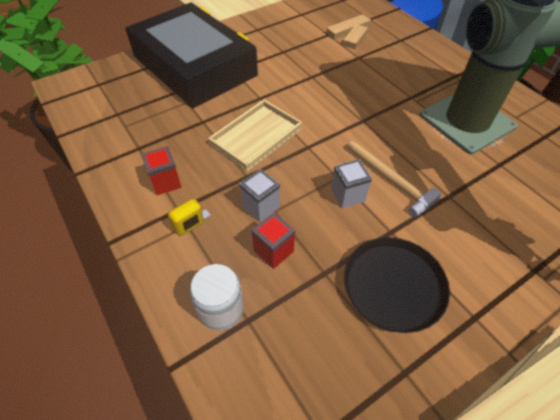

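The top view shows the two tins at about (304,211) and (257,320), the ply tray at about (411,273) and the dish at about (132,279). The scene view confirms this: the tins are at (260,195) and (350,183), and the red look-alikes are to be avoided. I'll enlarge both views to pick corners.

Run:
```python
import cv2
t=cv2.imread("pics/top0.png")
c=cv2.resize(t[180:350,220:480],None,fx=3,fy=3,interpolation=cv2.INTER_CUBIC)
for i in range(0,260,20): cv2.putText(c,str(220+i),(i*3,8),0,.3,(255,255,255));cv2.line(c,(i*3,0),(i*3,510),(0,255,255) if i%100==80 else (90,90,90),1)
for i in range(0,170,20): cv2.putText(c,str(180+i),(0,i*3+8),0,.3,(255,255,255));cv2.line(c,(0,i*3),(780,i*3),(90,90,90),1)
cv2.imwrite("pics/top1.png",c)
s=cv2.imread("pics/scene0.png")
c=cv2.resize(s[145:235,235:385],None,fx=5,fy=5,interpolation=cv2.INTER_CUBIC)
for i in range(0,150,10): cv2.putText(c,str(235+i),(i*5,8),0,.3,(255,255,255));cv2.line(c,(i*5,0),(i*5,450),(90,90,90),1)
for i in range(0,90,10): cv2.putText(c,str(145+i),(0,i*5+8),0,.3,(255,255,255));cv2.line(c,(0,i*5),(750,i*5),(90,90,90),1)
cv2.imwrite("pics/scene1.png",c)
```

```text
(no output)
```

View pics/top1.png

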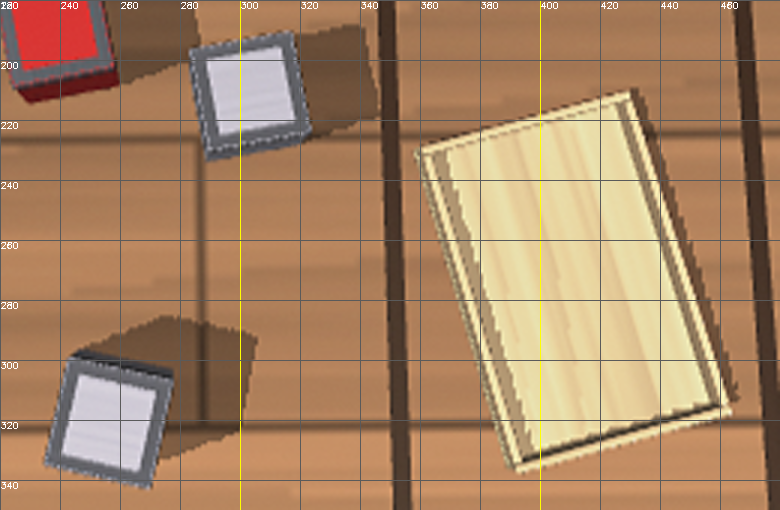

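View pics/scene1.png

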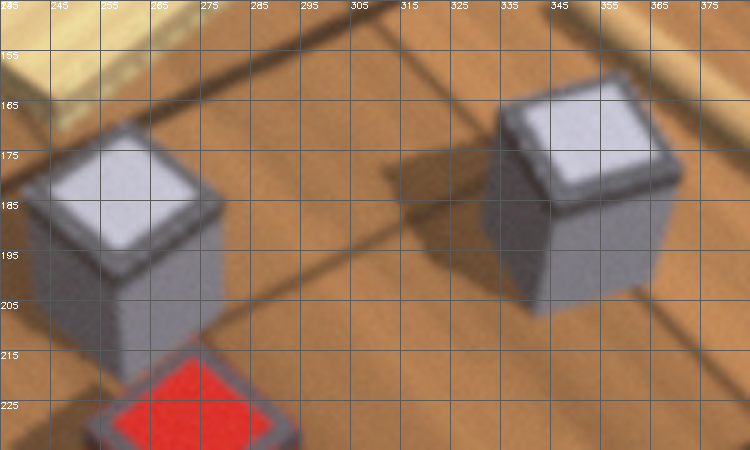

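The crops give the lid corners of both tins in both views, for example tin 1 from (283,195) to (323,224) and tin 2 from (234,334) to (278,304). The tray rim corners are (359,230), (430,210), (464,316) and (391,336).

Run:
```python
from cell import camera_params
import cv2,numpy as np
P={n:camera_params(n) for n in("top","scene")}
def ray(n,u):
    K,T=P[n]["camera_matrix"],P[n]["camera_from_world"];R,t=T[:3,:3],T[:3,3]
    return -R.T@t, R.T@np.linalg.solve(K,[*u,1])
def onz(n,u,z):
    c,d=ray(n,u);return (c+d*(z-c[2])/d[2])
def tri(a,b):
    A=[];B=[]
    for c,d in(ray("top",a),ray("scene",b)):
        d=d/np.linalg.norm(d);M=np.eye(3)-np.outer(d,d);A.append(M);B.append(M@c)
    return np.linalg.lstsq(np.vstack(A),np.hstack(B),rcond=None)[0]
T={"far":([(283,195),(317.5,190.5),(323,223.5),(289,231)],[(240,181.5),(260,169),(280,187),(259,201)]),
"near":([(243,299),(277.5,304),(270,341),(234.5,334)],[(334,166.5),(359,159),(371.5,180.5),(346,187)]),
"tray":([(359,230.5),(430.5,210),(463.5,316),(391,336.5)],None)}
for k,(a,b) in T.items():
    a=np.float32(a)
    if b: print(k,"tri",tri(a.mean(0),np.float32(b).mean(0)))
    for n,pts,z in (("top",a,.085 if b else .026),)+((("scene",np.float32(b),.085),) if b else ()):
        w=np.array([onz(n,p,z)[:2] for p in pts])
        e=np.diff(np.vstack([w,w[:1]]),axis=0)
        print(k,n,w.mean(0).round(4),np.linalg.norm(e,axis=1).round(3),np.degrees(np.arctan2(e[:,1],e[:,0])).round(1))
t=cv2.imread("pics/top0.png");m=(t.max(2)<50).astype(np.uint8);m[:,:60]=0;m[:,200:]=0
c=max(cv2.findContours(m,0,1)[0],key=cv2.contourArea);e=cv2.fitEllipse(cv2.convexHull(c));print(e,cv2.boundingRect(c),onz("top",e[0],.02))
```

```text
far tri [ 0.64012975 -0.06205503  0.07835229]
far top [ 0.6407 -0.0627] [0.063 0.061 0.062 0.066] [ -82.9 -171.8  102.     8.8]
far scene [ 0.6414 -0.0567] [0.056 0.069 0.059 0.069] [-172.7   97.3    7.4  -84.6]
near tri [0.44688305 0.02327307 0.07634953]
near top [0.4494 0.0217] [0.061 0.064 0.062 0.061] [-98.5 167.9  78.8 -13.7]
near scene [0.451  0.0289] [0.064 0.068 0.061 0.063] [ 168.1   73.9  -15.6 -103.8]
tray top [ 0.5275 -0.2692] [0.145 0.207 0.142 0.205] [ -74.5 -165.9  104.7   14.9]
((136.27371215820312, 278.4564208984375), (109.1539535522461, 121.77941131591797), 69.19989776611328) (77, 224, 115, 111) [0.51986349 0.2543407  0.02      ]
```

Request:
carry_out([
  [[-3.2,-2.4,0],0,-1],
  [[-3.2,-2.4,0],0,-1],
  [[-3.2,-2.4,0],0,-1],
  [[-3.2,-2.4,0],0,-1],
  [[-3.2,-2.4,0],0,-1],
  [[-3.2,-2.4,0],0,-1],
  [[-3.2,-2.4,0],0,-1],
  [[-3.2,-2.4,0],0,-1],
  [[-3.2,-2.4,0],0,-1],
  [[-3.2,-2.4,0],0,-1],
  [[-3.2,-2.4,0],0,-1],
  [[-3.2,-2.4,0],0,-1],
  [[-3.2,-2.4,0],0,-1],
  [[-3.2,-2.4,0],0,-1],
  [[-3.2,-2.4,0],0,-1],
  [[-3.2,-2.4,0],0,-1],
  [[-3.2,-2.4,0],0,-1],
  [[-3.2,-2.4,0],0,-1],
  [[-3.2,-2.4,0],0,-1],
  [[0,0,0],0,-1],
], newtons=60)

```text
time: 1.77
tcp_pos: [0.6217, -0.0414, 0.2549]
tool_rot: [-3.139, 0.002, 2.886]
contact_force: [0.0, 0.1, 0.1]
gripper_width: 0.999
finger_force: 0.0
```

```bash
cat > h.py <<'E'
from cell import ctrl,snapshot,camera_params
import numpy as np
from scipy.spatial.transform import Rotation as Ro
def rot(): return Ro.from_euler("xyz",ctrl.state()["tool_rot"]).as_matrix()
def go(x,y,z,yaw):
    s=ctrl.state();R=rot()
    d=R.T@(np.array([x,y,z])-s["tcp_pos"])*100
    cur=np.degrees(np.arctan2(R[1,0],R[0,0]))
    print("t",round(s["time"],2),"tcp",s["tcp_pos"].round(4),"yaw",cur.round(1),"shift cm",d.round(2),"len",np.linalg.norm(d).round(1),
      "turn",round(-((yaw-cur+180)%360-180),1),"w",round(s["gripper_width"],3),"ff",round(s["finger_force"],1),"F",s["contact_force"].round(2),"q6",s["q"][5].round(2))
E
python3 -c "
from h import *
go(.6407,-.0627,.25,188)"
```

```text
t 1.77 tcp [ 0.6217 -0.0414  0.2549] yaw 165.3 shift cm [-2.38 -1.58  0.5 ] len 2.9 turn -22.7 w 0.999 ff 0.0 F [0.01 0.09 0.14] q6 -1.52
```

Request:
carry_out([
  [[-2.4,-1.6,0.5],0,-1],
  [[0,0,0],-6,-1],
  [[0,0,0],-6,-1],
  [[0,0,0],-6,-1],
  [[0,0,0],-4.7,-1],
  [[0,0,0],0,-1],
  [[0,0,0],0,-1],
])

```text
time: 2.35
tcp_pos: [0.6375, -0.0562, 0.2507]
tool_rot: [3.141, -0.001, -2.997]
contact_force: [-0.1, 0.3, -0.1]
gripper_width: 1.0
finger_force: 0.0
```

Run:
```python
from h import *
import cv2
go(.6407,-.0627,.053,188)
im=snapshot("wrist");cv2.imwrite("pics/w0.png",im[:,:,::-1])
p=camera_params("wrist");H=p["hand_eye"];K=p["camera_matrix"];s=ctrl.state();R=rot()
T=np.eye(4);T[:3,:3]=R;T[:3,3]=s["tcp_pos"];C=np.linalg.inv(T@H)
def pr(w): 
    c=C@[*w,1];return (K@c[:3])[:2]/c[2]
a=np.radians(8)
for sx,sy in((1,1),(1,-1),(-1,-1),(-1,1)):
    print(pr([.6407+.0315*(sx*np.cos(a)-sy*np.sin(a)),-.0627+.0315*(sx*np.sin(a)+sy*np.cos(a)),.085]).round(1))
```

```text
t 2.35 tcp [ 0.6375 -0.0562  0.2507] yaw -171.7 shift cm [-0.25 -0.7  19.77] len 19.8 turn 0.3 w 1.0 ff 0.0 F [-0.13  0.3  -0.11] q6 -1.94
[306.8 231.4]
[246.2 231.1]
[244.2 170.5]
[308.5 170.9]
```

View pics/w0.png

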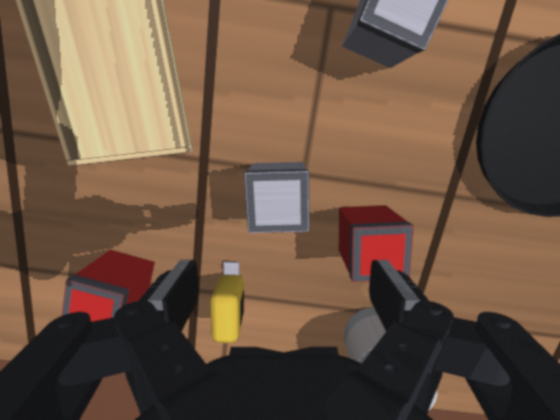

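The wrist view shows the far tin's lid at about (246–309, 170–233). My estimate projects to within about 1 mm of that, so I'll descend.

Request:
carry_out([
  [[-0.25,-0.7,0],0,-1],
  [[0,0,3],0,-1],
  [[0,0,3],0,-1],
  [[0,0,3],0,-1],
  [[0,0,3],0,-1],
  [[0,0,2],0,-1],
  [[0,0,0],0,-1],
])

```text
time: 2.98
tcp_pos: [0.6372, -0.0625, 0.105]
tool_rot: [3.138, -0.011, -2.996]
contact_force: [-1.1, -0.7, -1.4]
gripper_width: 1.002
finger_force: 0.0
```

```bash
python3 -c "
from h import *
go(.6407,-.0622,.053,188)"
```

```text
t 2.98 tcp [ 0.6372 -0.0625  0.105 ] yaw -171.7 shift cm [-0.41 -0.04  5.2 ] len 5.2 turn 0.3 w 1.002 ff 0.0 F [-1.09 -0.65 -1.36] q6 -1.95
```

Request:
carry_out([
  [[-0.2,0,1.8],0,-1],
  [[-0.1,0,1.8],0,-1],
  [[0,0,1.2],0,-1],
  [[0,0,0],0,-1],
  [[0,0,0],0,1],
  [[0,0,0],0,1],
  [[0,0,0],0,1],
  [[0,0,0],0,1],
  [[0,0,0],0,1],
  [[0,0,0],0,1],
  [[0,0,0],0,1],
  [[0,0,0],0,1],
], newtons=60)

```text
time: 3.98
tcp_pos: [0.6459, -0.0626, 0.0653]
tool_rot: [-3.141, 0.004, -2.995]
contact_force: [1.2, 1.5, 5.6]
gripper_width: 0.716
finger_force: 68.1
```

```bash
python3 -c "
from h import *
go(.6407,-.0622,.15,188)"
```

```text
t 3.98 tcp [ 0.6459 -0.0626  0.0653] yaw -171.6 shift cm [ 0.47  0.11 -8.47] len 8.5 turn 0.4 w 0.716 ff 68.1 F [1.17 1.5  5.64] q6 -1.95
```

Request:
carry_out([
  [[0,0,-1],0,1],
  [[0,0,-2],0,1],
  [[0,0,-2],0,1],
  [[0,0,-2],0,1],
  [[0,0,-2],0,1],
  [[0,0,-1],0,1],
  [[0,0,0],0,1],
  [[0,0,0],0,1],
  [[0,0,0],0,1],
  [[0,0,0],0,1],
])

```text
time: 4.82
tcp_pos: [0.6427, -0.0622, 0.1607]
tool_rot: [3.14, -0.004, -2.995]
contact_force: [-0.3, 0.4, -5.6]
gripper_width: 0.716
finger_force: 67.5
```

```bash
python3 -c "
from h import *
a=np.radians(14.6)
cx,cy=.5275,-.2692
go(cx+.05*np.cos(a),cy+.05*np.sin(a),.15,194.6)
go(.519+.048,.2615,.15,188)"
```

```text
t 4.82 tcp [ 0.6427 -0.0622  0.1607] yaw -171.6 shift cm [  9.44 -18.26   1.08] len 20.6 turn -6.2 w 0.716 ff 67.5 F [-0.31  0.42 -5.59] q6 -1.95
t 4.82 tcp [ 0.6427 -0.0622  0.1607] yaw -171.6 shift cm [ 2.76 33.13  1.14] len 33.3 turn 0.4 w 0.716 ff 67.5 F [-0.31  0.42 -5.59] q6 -1.95
```

It reads about −5.6 N, so this tin weighs about 0.57 kg and is full. It goes in the ply tray.

Request:
carry_out([
  [[0.6,-1.2,0],0,1],
  [[1.6,-3.1,0],0,1],
  [[1.6,-3.1,0],0,1],
  [[1.6,-3.1,0],0,1],
  [[1.6,-3.1,0],0,1],
  [[1.6,-3.1,0],0,1],
  [[0.8,-1.5,0],0,1],
  [[0,0,0],-3,1],
  [[0,0,0],-3,1],
  [[0,0,0],0,1],
  [[0,0,0],0,1],
  [[0,0,0],0,1],
])

```text
time: 5.82
tcp_pos: [0.5774, -0.2563, 0.1626]
tool_rot: [3.141, -0.001, -2.891]
contact_force: [-0.5, -1.1, -5.7]
gripper_width: 0.716
finger_force: 69.2
```

```bash
python3 -c "
from h import *
a=np.radians(14.6)
cx,cy=.5275,-.2692
go(cx+.05*np.cos(a),cy+.05*np.sin(a),.073,194.6)"
```

```text
t 5.82 tcp [ 0.5774 -0.2563  0.1626] yaw -165.7 shift cm [ 0.15 -0.    8.96] len 9.0 turn -0.3 w 0.716 ff 69.2 F [-0.46 -1.12 -5.72] q6 -2.38
```

Request:
carry_out([
  [[0.1,0,2],0,1],
  [[0,0,2.5],0,1],
  [[0,0,2],0,1],
  [[0,0,1.2],0,1],
  [[0,0,0.6],0,1],
  [[0,0,0.3],0,1],
  [[0,0,0],0,1],
  [[0,0,0],0,1],
  [[0,0,0],0,1],
])

```text
time: 6.57
tcp_pos: [0.5781, -0.2573, 0.079]
tool_rot: [-3.139, 0.002, -2.891]
contact_force: [-0.0, -0.2, -4.5]
gripper_width: 0.719
finger_force: 69.3
```

Request:
carry_out([
  [[0,0,0.3],0,1],
  [[0,0,0],0,1],
  [[0,0,0.2],0,1],
  [[0,0,0],0,1],
  [[0,0,0],0,1],
])

```text
time: 6.98
tcp_pos: [0.5767, -0.2565, 0.0721]
tool_rot: [3.141, -0.0, -2.891]
contact_force: [-0.3, -0.7, -5.3]
gripper_width: 0.718
finger_force: 69.3
```

Request:
carry_out([
  [[0,0,0.2],0,1],
  [[0,0,0],0,1],
  [[0,0,0.2],0,1],
  [[0,0,0],0,1],
  [[0,0,0],0,1],
])

```text
time: 7.4
tcp_pos: [0.5772, -0.2568, 0.0713]
tool_rot: [-3.141, 0.0, -2.89]
contact_force: [-5.8, 3.8, 11.0]
gripper_width: 0.718
finger_force: 70.8
```

Contact is made. I'll release and rise.

Request:
carry_out([
  [[0,0,-0.1],0,1],
  [[0,0,0],0,0.2],
  [[0,0,0],0,-0.6],
  [[0,0,0],0,-1],
  [[0,0,0],0,-1],
  [[0,0,0],0,-1],
  [[0,0,0],0,-1],
  [[0,0,-1],0,-1],
  [[0,0,-3],0,-1],
  [[0,0,-3.5],0,-1],
  [[0,0,-3.5],0,-1],
  [[0,0,-3.5],0,-1],
  [[0,0,-3],0,-1],
  [[0,0,0],0,-1],
  [[0,0,0],0,-1],
])

```text
time: 8.65
tcp_pos: [0.5785, -0.2575, 0.2485]
tool_rot: [-3.136, 0.005, -2.89]
contact_force: [0.1, -0.2, -0.8]
gripper_width: 1.001
finger_force: 0.0
```

```bash
python3 -c "
from h import *
go(.4494,.0217,.25,168)"
```

```text
t 8.65 tcp [ 0.5785 -0.2575  0.2485] yaw -165.6 shift cm [ 5.56 30.25 -0.35] len 30.8 turn 26.4 w 1.001 ff 0.0 F [ 0.08 -0.2  -0.82] q6 -2.38
```

Request:
carry_out([
  [[0.3,1.9,0],0,-1],
  [[0.7,3.6,0],0,-1],
  [[0.7,3.6,0],0,-1],
  [[0.7,3.6,0],0,-1],
  [[0.7,3.6,0],0,-1],
  [[0.7,3.6,0],0,-1],
  [[0.7,3.6,0],0,-1],
  [[0.7,3.6,0],0,-1],
  [[0.4,3.2,0],0,-1],
  [[0,0,0],6.6,-1],
  [[0,0,0],6.6,-1],
  [[0,0,0],6.6,-1],
  [[0,0,0],6.6,-1],
  [[0,0,0],0,-1],
  [[0,0,0],0,-1],
  [[0,0,0],0,-1],
])

```text
time: 9.98
tcp_pos: [0.4468, 0.023, 0.2434]
tool_rot: [-3.141, -0.002, 2.934]
contact_force: [0.3, -0.5, -0.8]
gripper_width: 1.001
finger_force: 0.0
```

Run:
```python
from h import *
import cv2
go(.4494,.0217,.057,168)
p=camera_params("wrist");H=p["hand_eye"];K=p["camera_matrix"];s=ctrl.state();R=rot()
im=snapshot("wrist")[:,:,::-1].copy()
T=np.eye(4);T[:3,:3]=R;T[:3,3]=s["tcp_pos"];C=np.linalg.inv(T@H)
def pr(w): 
    c=C@[*w,1];return (K@c[:3])[:2]/c[2]
a=np.radians(-12)
q=np.array([pr([.4494+.0315*(sx*np.cos(a)-sy*np.sin(a)),.0217+.0315*(sx*np.sin(a)+sy*np.cos(a)),.085]) for sx,sy in((1,1),(1,-1),(-1,-1),(-1,1))])
cv2.polylines(im,[q.round().astype(int)],True,(0,255,0),1);print(q.round(1))
cv2.imwrite("pics/w1.png",im)
cv2.imwrite("pics/top2.png",snapshot("top")[:,:,::-1])
```

```text
t 9.98 tcp [0.4468 0.023  0.2434] yaw 168.1 shift cm [-0.32 -0.08 18.64] len 18.6 turn 0.1 w 1.001 ff 0.0 F [ 0.34 -0.54 -0.78] q6 -1.51
[[313.2 234.7]
 [251.2 234.6]
 [249.3 172.7]
 [315.2 172.9]]
```

View pics/w1.png

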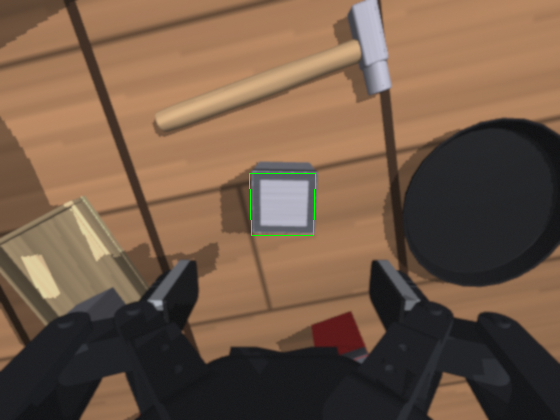

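View pics/top2.png

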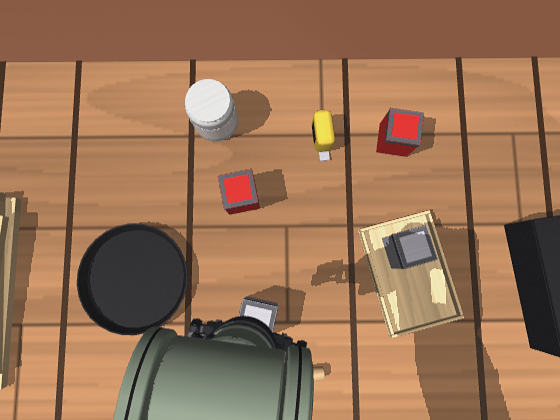

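The green outline falls on the near tin's lid at (250–315, 173–235), so the estimate is good. The top view shows the first tin standing in the far half of the tray at about (412,247). Now I'll descend on the second tin.

Request:
carry_out([
  [[-0.3,-0.1,0],0,-1],
  [[0,0,3],0,-1],
  [[0,0,3],0,-1],
  [[0,0,3],0,-1],
  [[0,0,3],0,-1],
  [[0,0,3],0,-1],
  [[0,0,2],0,-1],
  [[0,0,1],0,-1],
  [[0,0,0],0,-1],
  [[0,0,0],0,-1],
  [[0,0,0],0,1],
  [[0,0,0],0,1],
  [[0,0,0],0,1],
  [[0,0,0],0,1],
  [[0,0,0],0,1],
  [[0,0,0],0,1],
  [[0,0,0],0,1],
  [[0,0,0],0,1],
], newtons=60)

```text
time: 11.58
tcp_pos: [0.4522, 0.0212, 0.0663]
tool_rot: [3.141, 0.005, 2.932]
contact_force: [0.0, 0.2, 6.8]
gripper_width: 0.72
finger_force: 65.6
```

Request:
carry_out([
  [[0,0,-1],0,1],
  [[0,0,-2],0,1],
  [[0,0,-2],0,1],
  [[0,0,-2],0,1],
  [[0,0,-2],0,1],
  [[0,0,-1],0,1],
  [[0,0,0],0,1],
  [[0,0,0],0,1],
  [[0,0,0],0,1],
  [[0,0,0],0,1],
])

```text
time: 12.42
tcp_pos: [0.4488, 0.0216, 0.1627]
tool_rot: [-3.141, -0.003, 2.932]
contact_force: [-0.7, 0.4, -1.3]
gripper_width: 0.721
finger_force: 65.2
```

```bash
python3 -c "
from h import *
a=np.radians(14.6)
cx,cy=.5275,-.2692
go(cx-.052*np.cos(a),cy-.052*np.sin(a),.15,194.6)
go(.519,.2615,.15,168)"
```

```text
t 12.42 tcp [0.4488 0.0216 0.1627] yaw 168.0 shift cm [ -9.11 -29.13   1.25] len 30.5 turn -26.6 w 0.721 ff 65.2 F [-0.66  0.44 -1.27] q6 -1.51
t 12.42 tcp [0.4488 0.0216 0.1627] yaw 168.0 shift cm [-1.88 24.93  1.26] len 25.0 turn -0.0 w 0.721 ff 65.2 F [-0.66  0.44 -1.27] q6 -1.51
```

It reads about −1.3 N, so this tin is empty and goes to the dish centre.

Request:
carry_out([
  [[-0.1,1.4,0],0,1],
  [[-0.3,3.3,0],0,1],
  [[-0.3,3.3,0],0,1],
  [[-0.3,3.3,0],0,1],
  [[-0.3,3.3,0],0,1],
  [[-0.3,3.3,0],0,1],
  [[-0.2,3.3,0],0,1],
  [[-0.1,2.5,0],0,1],
  [[0,1.2,0],0,1],
  [[0,0,0],0,1],
  [[0,0,0],0,1],
  [[0,0,2],0,1],
  [[0,0,2.5],0,1],
  [[0,0,2],0,1],
  [[0,0,1.2],0,1],
  [[0,0,0.3],0,1],
  [[0,0,0],0,1],
  [[0,0,0],0,1],
  [[0,0,0],0,1],
])

```text
time: 14.0
tcp_pos: [0.5218, 0.2611, 0.0859]
tool_rot: [3.14, 0.003, 2.932]
contact_force: [-0.1, -0.4, -0.4]
gripper_width: 0.719
finger_force: 65.6
```

```bash
python3 -c "
from h import *
go(.519,.2615,.0723,168)"
```

```text
t 14.0 tcp [0.5218 0.2611 0.0859] yaw 168.0 shift cm [ 0.29 -0.02  1.36] len 1.4 turn -0.0 w 0.719 ff 65.6 F [-0.06 -0.44 -0.45] q6 -1.05
```

Request:
carry_out([
  [[0,0,0.6],0,1],
  [[0,0,0.4],0,1],
  [[0,0,0.2],0,1],
  [[0,0,0],0,1],
  [[0,0,0],0,1],
])

```text
time: 14.42
tcp_pos: [0.5206, 0.2611, 0.0724]
tool_rot: [3.142, 0.0, 2.932]
contact_force: [-0.6, -0.1, 1.5]
gripper_width: 0.721
finger_force: 65.5
```

Request:
carry_out([
  [[0,0,0.1],0,1],
  [[0,0,0],0,1],
  [[0,0,0],0,1],
])

```text
time: 14.67
tcp_pos: [0.5206, 0.2612, 0.0724]
tool_rot: [-3.141, 0.0, 2.932]
contact_force: [-2.9, -0.8, 5.6]
gripper_width: 0.72
finger_force: 66.2
```

Request:
carry_out([
  [[0,0,0],0,0.2],
  [[0,0,0],0,-0.6],
  [[0,0,0],0,-1],
  [[0,0,0],0,-1],
  [[0,0,0],0,-1],
  [[0,0,0],0,-1],
  [[0,0,-1],0,-1],
  [[0,0,-3],0,-1],
  [[0,0,-3.5],0,-1],
  [[0,0,-3.5],0,-1],
  [[0,0,-3.5],0,-1],
  [[0,0,-3],0,-1],
  [[0,0,0],0,-1],
  [[-3,0,0],0,-1],
  [[-4,0,0],0,-1],
  [[-4,0,0],0,-1],
  [[-3,0,0],0,-1],
  [[0,0,0],0,-1],
  [[0,0,0],0,-1],
])

```text
time: 16.25
tcp_pos: [0.6582, 0.2309, 0.2451]
tool_rot: [-3.141, -0.002, 2.93]
contact_force: [-0.8, 0.2, -0.2]
gripper_width: 1.001
finger_force: 0.0
```

Run:
```python
from h import *
import cv2
a=snapshot("top");b=snapshot("scene")
cv2.imwrite("pics/end.png",cv2.resize(np.hstack([a,b]),(800,300),interpolation=cv2.INTER_AREA)[:,:,::-1])
go(.5,.2,.2,168)
```

```text
t 16.35 tcp [0.6565 0.232  0.2459] yaw 168.0 shift cm [14.64 -6.39  4.61] len 16.6 turn -0.0 w 0.999 ff 0.0 F [ 0.04 -0.05  0.36] q6 -1.15
```

View pics/end.png

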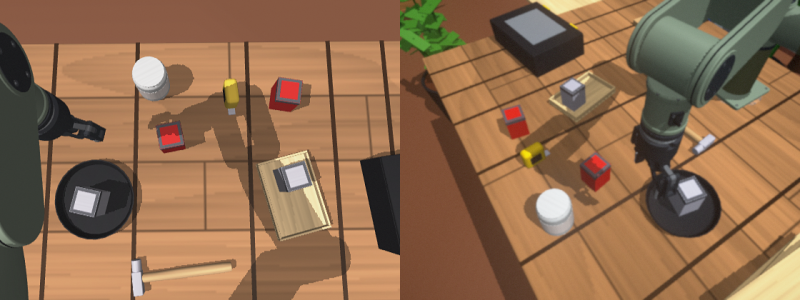

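Both tins stand upright on their tray floors: the ply tray tin at about (294,177) and the dish tin at about (85,201). The arm is clear of everything.

```bash
python3 -c "
from cell import job_done
print(job_done())"
```

```text
the job is handed in; nothing more can be done
None
```

The job is handed in, with no verdict returned: the full tin (about 0.57 kg) stands in the plywood tray and the empty one (about 0.1 kg) in the round dish, both upright in the last pictures, at about 16 s of the 58 s allowed.

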